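# Fetch the blue tape with the pull hook and hang both up

### The job

Use the yellow pull hook, its tip down in the wire loop of the red carrier, to drag the carrier out from under the wire rack until all of it is clear of the rack. Then hang the pull hook by the eye in its handle on the yellow peg, and after that take the blue tape roll out of the carrier and hang it on the blue peg, both well onto their pegs and hanging still. Leave the carrier standing clear of the rack and do not disturb the other things on the table.

Things in the scene. Friction and masses are not known exactly. Their poses are not given: they have to be found in the camera images.
- rack: fixed wire rack 280 mm deep (its x) by 260 mm wide (its y), open at the front; origin on the table under its centre, front edge at x = -140 mm, facing its -x. Underside of the wire top 155 mm above the table (bars 43 mm apart, paint jars on the rear part up to 255 mm); thin legs at the four corners (x +-140, y +-130 mm)
- carrier: loose red tape carrier on the table, about 0.4 kg, under the rack at the start: base 140 (x) by 76 (y) mm, 6 mm thick; origin centre of its underside. The tape roll stands on edge on the base between two guide walls 40 mm high. Its -x end has a front wall 40 mm high and beyond it the pull loop; at the start -x points out of the rack, to within about 0.1 rad. It slides on the table with a few newtons
- carrier_loop (a point): middle of the outer bar of the carrier's steel wire pull loop, 30 mm above the table. The loop lies level and sticks out in -x from the carrier's front wall: wire 7 mm thick, free opening inside it 31 mm (x, from 3.5 to 35 mm behind this point, towards the carrier's +x) by 41 mm (y). At the start this point is 35 to 70 mm inside the rack's front edge. Axes as the carrier's
- roll_center (a point): centre of the roll of blue tape (about 0.2 kg): outer diameter 110, hole 70, width 28 mm; hole and roll axis along its y (level, across the carrier), z up. It stands on edge in the carrier, centre 60 mm above the table, top 115 mm; can be pinched across its 28 mm width at the top, where the ring wall is 20 mm high
- hook_grip (a point): centre of the yellow grip bar of the pull hook (0.3 kg), 66 mm above its foot's underside: bar 56 (x) by 14 (y, the width to pinch) by 28 mm high (52 to 80 mm). Tool x points along its steel rod to the hook, z up. The tool stands by itself on a steel foot 70 (x) by 44 (y) by 12 mm; the rod (8 mm thick, axis 46 mm high) runs forward to x = 130 mm and there bends straight down to the hook tip; it may slide along the table on its foot
- hook_eye (a point): centre of the eye, the window through the pull hook's handle directly under the grip bar, 32 mm above the foot's underside: 36 mm wide (x) by 40 mm high, open along the tool's y. The tool balances about level when hung from the eye's upper edge
- hook_tip (a point): bottom end of the pull hook's down-turned tip (8 mm thick), 130 mm ahead of the grip bar along the tool's x and 10 mm above the table when the tool stands on it; the rod above it leaves 32 mm of hanging tip
- peg_blue (a point): middle of the axis of the blue peg on a fixed stand, about 166 mm above the table. The peg is a round bar 12 mm thick, pointing to the stand's -x and rising slightly: axis from its post (x = +55, z -6 mm from this point) to its rounded free tip (x = -55, z +6 mm, the round end 6 mm further). Nothing stands higher than the peg there; the wooden base 130 by 110 by 12 mm lies below. It is for the blue tape
- peg_yellow (a point): the same on the other stand, with a yellow peg, for the yellow pull hook. The two stands may have changed places
- jar: bystander: orange-labelled paint jar with a white lid, 64 mm across, 75 mm tall; origin centre of its underside
- paint_bottle: bystander: green-labelled paint bottle, 52 mm across, 130 mm tall; origin centre of its underside
- cup: bystander: white ceramic rinse cup, 72 mm across, 75 mm tall; origin centre of its underside
- orange_tape: bystander: orange tape roll lying flat, 90 mm across, 24 mm tall; origin centre of its underside
- brush: bystander: paint brush lying on the table
- palette_knife: bystander: palette knife lying on the table
- can: bystander: blue-labelled can, 66 mm across, 90 mm tall; origin centre of its underside
Not all that is in view belongs to the job. There is more than one size of the part that bears roll_center; the job needs the middle-sized.

How it is judged:
By the outcome, as a careful person would: the job done as asked, in the order asked, and still so for the second after the job is handed in, with the robot touching nothing.
It also fails if it takes over 72 s, if anything falls off the work surface, if the arm or the gripper's body presses on something with over 40 N, if the wrist force passes 120 N, or if a joint passes its speed limit or range.

### The arm

A 6-joint arm with a two-finger parallel gripper is mounted at the origin on the work surface. World frame = base frame: x ahead of the robot, y to its left, z up, the work surface at z = 0. Lengths are in m, angles in rad, forces in N, time in s.
With the tool pointing down it reaches from about 0.325 to 0.9 m from the base axis. Payload 6.1 kg.
Tool frame: the origin (TCP) lies midway between the tips of the shut fingers; the grasp point (between the pads) lies 19 mm behind it; z points along the fingers, y is the line along which they close (so a half turn about z gives the same grasp; the last joint's range is limited). The gripper opens to 85 mm and grips with 20 to 120 N. Pads are 22 mm wide; open, the fingers measure 114 mm over their backs; the gripper's body (76 mm by 85 mm) begins 54 mm behind the grasp point. The pads swing forward as they close: fully open they stand 13 mm farther back than shut.
Start: joints at [-1.327, 0.22, 1.526, -0, 1.395, -0.126], TCP at [0.226, -0.583, 0.231] pointing down, gripper open.
Joint ranges: [-2.98, 2.98], [-0.91, 2.08], [0.09, 2.57], [-1.24, 4.39], [0.2, 2.65], [-2.68, 2.68]. Speed limits (rad/s): [2.57, 2.57, 3.01, 3.14, 3.14, 3.14].

### API

Orientations are given as a 3x3 rotation matrix whose columns are the frame's x, y, z axes.
In Python, from plant import arm gives the robot as it stands.
- The arm moves only by the shell command python3 -m pendant 'ROWS' [FORCE]. ROWS is text: rows parted by semicolons, each of 7 numbers parted by spaces: the shift along the tool's x, y, z in m, then the turn, a rotation vector about the tool's x, y, z in degrees, then the gripper's target within -1 to 1 (shut at 1, half-way at 0, fully open at -1). In form: tx ty tz rx ry rz hand; .... A call has exactly 10 rows; each row is the pose to reach, as a shift and turn from the pose commanded when the call began, along the tool's axes at that moment; what a row does not reach only later rows make up. A row lasts 1/10 s, in which the tool goes at most 50 mm and 8.59 degrees, less where a joint would pass 70% of its speed; a pose out of reach is approached as far as the arm can. A call with a gripper value outside its range is refused whole. The fingers move at their own pace and stop on an object; FORCE is the grip in N (left out, the last holds). Time passes only in rows, so rows that repeat a pose let the fingers close, or fill a call up. It gives the time, the measured TCP pose, the force, the opening and the grip force at its end, in the units of the state.
- arm.get_obs(): the state, without advancing time (a new reading comes with each control period).
- arm.get_image(name): name is "scene" or "side" or "wrist"; returns a dict with "pixels" (420x560x3 uint8, blue, green, red), "range_z" (420x560 float32, m along the optical axis (not along the pixel's ray), 0 where there is no reading), "camera_matrix" (3x3 intrinsics, pixels), "extrinsics" (4x4, takes a point from camera to world coordinates); the wrist camera has in their place "hand_eye" (4x4, takes a point from camera to tool coordinates, whose origin is the TCP and whose axes are the flange's). Camera axes: x right, y up, looking along -z (the intrinsics and any distortion apply to the point x, -y, -z); pixel columns grow to the right and rows downward; lengths in m; the calibration is good to about 2 mm. A picture is of the moment at which its call begins: read the wrist's pose just before it.
- arm.hand_in(): hands the job in; it is judged then, once.
The state is a dict: "t": time; "qpos": joint angles; "joint_velocities": joint speeds; "joint_torque": joint torques, N m; "eef_pos": TCP position; "tcp_rot": TCP orientation; "contact_force": force on the tool from outside, world axes, zero at the start; "wrist_torque": the same for the moment, N m; "opening": finger opening in m; "grip_force": force on a finger pad.
Only numpy, scipy, OpenCV 4.12 (cv2) and the standard library are available. Lean on these libraries where they do the work, as an engineer would, in place of code of your own. Each camera call takes 0.05 s, during which the arm holds its last target. There are 200 camera calls.

## Working session

There is one attempt and no reset: what is moved stays moved. The work goes in short steps, Python scripts to look and compute and a shell command to move; the robot and the scene stay as the last step left them, time stands still between calls to the robot, and variables do not carry over. Pictures are saved under pics/ and viewed, at most 10 in all, crops included, and the job is handed in when it is done.

```bash
ls; mkdir -p pics; cat > h.py <<'E'
import numpy as np, cv2
from plant import arm
def cap(name):
    o=arm.get_obs(); im=arm.get_image(name)
    if 'extrinsics' in im: T=np.array(im['extrinsics'])
    else:
        W=np.eye(4);W[:3,:3]=o['tcp_rot'];W[:3,3]=o['eef_pos'];T=W@np.array(im['hand_eye'])
    return im,T
def cloud(im,T):
    K=np.array(im['camera_matrix']);z=im['range_z'];h,w=z.shape
    u,v=np.meshgrid(np.arange(w),np.arange(h))
    P=np.stack([(u-K[0,2])/K[0,0]*z,-(v-K[1,2])/K[1,1]*z,-z],-1)
    P=P@T[:3,:3].T+T[:3,3]; P[z==0]=np.nan
    return P
E
python3 - <<'E'
from h import *
for n in('scene','side'):
    im,T=cap(n);cv2.imwrite(f'pics/{n}0.png',im['pixels']);np.savez(f'{n}0.npz',P=cloud(im,T),px=im['pixels'])
    print(n,T.round(3).tolist(),[k for k in im], np.array(im['camera_matrix']).tolist())
print(arm.get_obs())
E
```

```text
pics
scene [[0.164, -0.671, 0.723, 1.239], [0.986, 0.124, -0.108, -0.156], [-0.017, 0.731, 0.682, 0.849], [0.0, 0.0, 0.0, 1.0]] ['pixels', 'range_z', 'camera_matrix', 'extrinsics'] [[444.49144905771254, 0.0, 281.7567340801667], [0.0, 444.49144905771254, 208.42214799808235], [0.0, 0.0, 1.0]]
side [[-0.92, 0.261, -0.291, 0.113], [-0.391, -0.608, 0.691, 0.853], [0.003, 0.75, 0.662, 0.97], [0.0, 0.0, 0.0, 1.0]] ['pixels', 'range_z', 'camera_matrix', 'extrinsics'] [[464.7233828477581, 0.0, 284.8790598414676], [0.0, 464.7233828477581, 203.68036089014123], [0.0, 0.0, 1.0]]
{'t': 0.1, 'qpos': array([-1.32711104e+00,  2.21159046e-01,  1.52749889e+00,  2.13250633e-07,
        1.39470772e+00, -1.26075012e-01]), 'joint_velocities': array([-1.20810290e-03,  1.20259065e-03, -3.27566558e-03,  9.58292529e-04,
        4.80799160e-05, -1.06967218e-03]), 'joint_torque': array([ 2.25586744e-03, -4.98239279e+01, -3.90548980e+01, -1.89590137e-04,
        5.63779206e-03,  7.06577623e-06]), 'eef_pos': array([ 0.22574775, -0.58221842,  0.23030019]), 'tcp_rot': array([[ 9.32414060e-01,  3.61391530e-01, -4.27586949e-04],
       [ 3.61391714e-01, -9.32412499e-01,  1.72066838e-03],
       [ 2.23147563e-04, -1.75890177e-03, -9.99998428e-01]]), 'contact_force': array([-0.34753253,  0.20915991,  1.00957038]), 'wrist_torque': array([-0.04723623, -0.02643808, -0.03817356]), 'grip_force': 0.0, 'opening': 0.08526548676305641}
```

View pics/scene0.png

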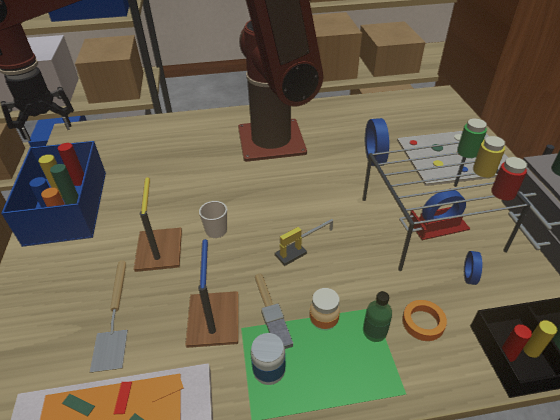

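View pics/side0.png

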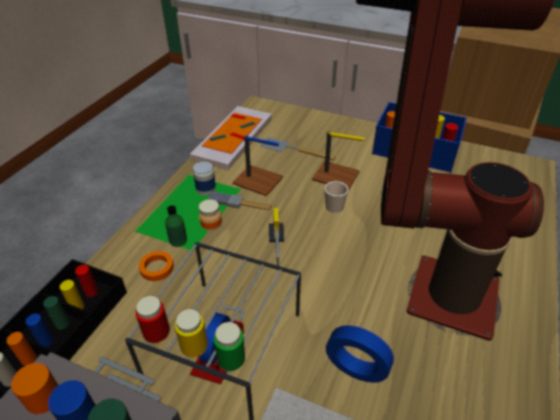

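The scene view shows pegs at (147,205) yellow and (204,275) blue, the hook grip at (290,240) with its tip at (331,226), the rack at right, and the carrier with the roll at (443,210) under it. The side view confirms this. Decoy rolls stand at scene (377,140) and (473,267).

```bash
python3 - <<'E'
from h import *
for n in('scene','side'):
    d=np.load(f'{n}0.npz');P=d['P'];px=d['px'];hsv=cv2.cvtColor(px,cv2.COLOR_BGR2HSV)
    ye=(hsv[...,0]>20)&(hsv[...,0]<34)&(hsv[...,1]>150)&(hsv[...,2]>90)
    bl=(hsv[...,0]>100)&(hsv[...,0]<125)&(hsv[...,1]>140)&(hsv[...,2]>60)
    rd=((hsv[...,0]<6)|(hsv[...,0]>174))&(hsv[...,1]>150)&(hsv[...,2]>70)
    for nm,m in(('ye',ye),('bl',bl),('rd',rd)):
        k,l,s,c=cv2.connectedComponentsWithStats(m.astype(np.uint8))
        for i in range(1,k):
            if s[i,4]<40: continue
            q=P[(l==i)];q=q[~np.isnan(q[:,0])]
            if len(q)<20 or q[:,0].max()>1.3: continue
            print(n,nm,c[i].round(),s[i,4],'med',np.median(q,0).round(3),'lo',np.percentile(q,3,axis=0).round(3),'hi',np.percentile(q,97,axis=0).round(3))
d=np.load('scene0.npz');P=d['P'];
for nm,(u,v) in dict(ytip=(147,181),ybase=(145,212),btip=(205,243),bend=(208,285),hooktip=(331,224),rod=(310,233),foot=(290,255),rackFL=(371,159),rackFR=(407,217),rRL=(465,140),rRR=(528,198),legFL=(366,198),legFR=(403,268),cup=(214,215)).items():
    w=P[v-3:v+4,u-3:u+4].reshape(-1,3); print(nm,w[np.nanargmax(w[:,2])].round(3),np.nanmedian(w,0).round(3))
E
```

```text
scene ye [491. 163.] 344 med [0.491 0.457 0.206] lo [0.481 0.44  0.167] hi [0.495 0.477 0.235]
scene ye [ 48. 169.] 217 med [ 0.187 -0.644  0.116] lo [ 0.158 -0.656  0.054] hi [ 0.191 -0.626  0.137]
scene ye [147. 195.] 59 med [ 0.413 -0.352  0.169] lo [ 0.365 -0.354  0.163] hi [ 0.461 -0.349  0.175]
scene ye [290. 242.] 217 med [ 0.519 -0.03   0.059] lo [ 0.503 -0.053  0.017] hi [ 0.529 -0.003  0.078]
scene ye [541. 340.] 387 med [0.871 0.402 0.06 ] lo [0.845 0.395 0.008] hi [0.875 0.424 0.095]
scene bl [89. 10.] 1156 med [-0.761 -0.634  0.212] lo [-0.77  -0.783  0.183] hi [-0.751 -0.507  0.246]
scene bl [ 74. 118.] 54 med [-0.946 -0.92  -0.38 ] lo [-0.97  -0.948 -0.385] hi [-0.916 -0.896 -0.373]
scene bl [ 40. 188.] 2679 med [ 0.304 -0.664  0.091] lo [-0.936 -1.093 -0.386] hi [ 0.361 -0.534  0.135]
scene bl [382. 130.] 217 med [0.21  0.298 0.13 ] lo [0.154 0.28  0.104] hi [0.237 0.311 0.141]
scene bl [371. 145.] 41 med [0.14  0.295 0.035] lo [0.135 0.284 0.03 ] hi [0.15  0.306 0.043]
scene bl [443. 196.] 207 med [0.482 0.363 0.109] lo [0.471 0.337 0.094] hi [0.493 0.408 0.115]
scen
[... 2801 characters left out ...]
4] hi [0.506 0.451 0.01 ]
ytip [ 0.365 -0.349  0.179] [ 0.366 -0.355  0.173]
ybase [ 0.463 -0.357  0.168] [ 0.464 -0.357  0.163]
btip [ 0.597 -0.224  0.179] [ 0.598 -0.224  0.174]
bend [ 0.703 -0.228  0.163] [ 0.572 -0.235 -0.   ]
hooktip [0.463 0.081 0.052] [0.455 0.09  0.024]
rod [0.484 0.027 0.051] [0.458 0.032 0.001]
foot [ 0.536 -0.036  0.016] [ 0.523 -0.031  0.011]
rackFL [0.362 0.212 0.165] [0.356 0.21  0.158]
rackFR [0.593 0.224 0.166] [0.584 0.222 0.161]
rRL [0.402 0.435 0.221] [0.398 0.436 0.209]
rRR [0.587 0.5   0.164] [0.53  0.561 0.121]
legFL [0.352 0.213 0.023] [ 0.348  0.223 -0.001]
legFR [0.611 0.224 0.023] [0.608 0.233 0.   ]
cup [ 0.426 -0.199  0.076] [ 0.364 -0.208  0.031]
```

```bash
python3 - <<'E'
from h import *
d=np.load('scene0.npz');P=d['P'];px=d['px']
a=cv2.resize(px[175:250,375:485],None,fx=5,fy=5,interpolation=cv2.INTER_CUBIC)
d2=np.load('side0.npz');b=cv2.resize(d2['px'][295:385,180:260],None,fx=5,fy=5,interpolation=cv2.INTER_CUBIC)
c=np.zeros((450,800,3),np.uint8);c[:375,:400]=a[:, :400];c[:450,400:800]=b;cv2.imwrite('pics/zoom.png',c)
R=d['P'][175:250,375:485].reshape(-1,3)
# points between z .022 and .045 near loop
m=(R[:,2]>.02)&(R[:,2]<.05)&(R[:,1]>.235)&(R[:,1]<.35)&(R[:,0]>.4)&(R[:,0]<.57);print('loop scene',R[m].round(3).tolist())
R=d2['P'].reshape(-1,3)
m=(R[:,2]>.02)&(R[:,2]<.05)&(R[:,1]>.235)&(R[:,1]<.35)&(R[:,0]>.4)&(R[:,0]<.57);print('loop side',R[m].round(3).tolist())
for D in(d,d2):
    R=D['P'].reshape(-1,3);Q=R[(R[:,2]>.066)&(R[:,2]<.09)&(np.abs(R[:,0]-.515)<.05)&(np.abs(R[:,1]+.025)<.05)]
    print('grip top',np.median(Q,0).round(3),np.linalg.svd((Q-Q.mean(0))[:,:2],full_matrices=0)[2][0].round(3),len(Q),Q.min(0).round(3),Q.max(0).round(3))
    Q=R[(R[:,2]>.042)&(R[:,2]<.06)&(np.abs(R[:,0]-.475)<.06)&(R[:,1]>.015)&(R[:,1]<.12)]
    print('rod',Q.mean(0).round(3),np.linalg.svd((Q-Q.mean(0))[:,:2],full_matrices=0)[2][0].round(3),len(Q),Q[np.argmax(Q[:,1])].round(3))
E
```

```text
loop scene [[0.449, 0.31, 0.038], [0.447, 0.306, 0.033], [0.449, 0.307, 0.036], [0.453, 0.311, 0.038], [0.446, 0.307, 0.029], [0.45, 0.307, 0.033], [0.458, 0.306, 0.04], [0.457, 0.309, 0.038], [0.456, 0.313, 0.037], [0.449, 0.306, 0.029], [0.454, 0.306, 0.033], [0.456, 0.308, 0.034], [0.461, 0.308, 0.039], [0.461, 0.31, 0.039], [0.463, 0.329, 0.037], [0.472, 0.326, 0.047], [0.453, 0.305, 0.028], [0.454, 0.307, 0.029], [0.458, 0.307, 0.033], [0.464, 0.307, 0.038], [0.467, 0.308, 0.041], [0.467, 0.311, 0.04], [0.466, 0.325, 0.037], [0.468, 0.326, 0.039], [0.475, 0.325, 0.046], [0.459, 0.301, 0.032], [0.461, 0.303, 0.033], [0.459, 0.307, 0.03], [0.464, 0.307, 0.035], [0.466, 0.309, 0.037], [0.468, 0.31, 0.038], [0.471, 0.312, 0.041], [0.465, 0.327, 0.032], [0.465, 0.33, 0.032], [0.474, 0.327, 0.041], [0.482, 0.324, 0.049], [0.466, 0.298, 0.035], [0.465, 0.301, 0.033], [0.464, 0.305, 0.032], [0.466, 0.307, 0.033], [0.472, 0.306, 0.039], [0.473, 0.308, 0.04], [0.47, 0.313, 0.036], [0.466, 0.327, 0.029], [0.466, 0.329, 0.03], [0.475, 0.326, 0.039], [0.48, 0.326, 0.043], [0.485, 0.326, 0.04
[... 8724 characters left out ...]
, 0.313, 0.035], [0.461, 0.311, 0.022], [0.457, 0.314, 0.028], [0.453, 0.315, 0.032], [0.45, 0.315, 0.034], [0.449, 0.313, 0.032], [0.457, 0.314, 0.023], [0.455, 0.312, 0.023], [0.452, 0.314, 0.027], [0.449, 0.314, 0.028], [0.457, 0.315, 0.021], [0.454, 0.314, 0.022], [0.451, 0.315, 0.024], [0.448, 0.315, 0.026], [0.448, 0.311, 0.021], [0.451, 0.316, 0.022], [0.449, 0.314, 0.02]]
grip top [ 0.514 -0.03   0.078] [-0.417  0.909] 167 [ 0.495 -0.055  0.066] [ 0.529 -0.003  0.081]
rod [0.473 0.053 0.047] [ 0.433 -0.901] 94 [0.453 0.091 0.048]
grip top [ 0.509 -0.018  0.08 ] [-0.455  0.891] 85 [ 0.495 -0.054  0.066] [0.528 0.001 0.085]
rod [0.473 0.058 0.05 ] [-0.441  0.897] 72 [0.457 0.096 0.051]
```

View pics/zoom.png

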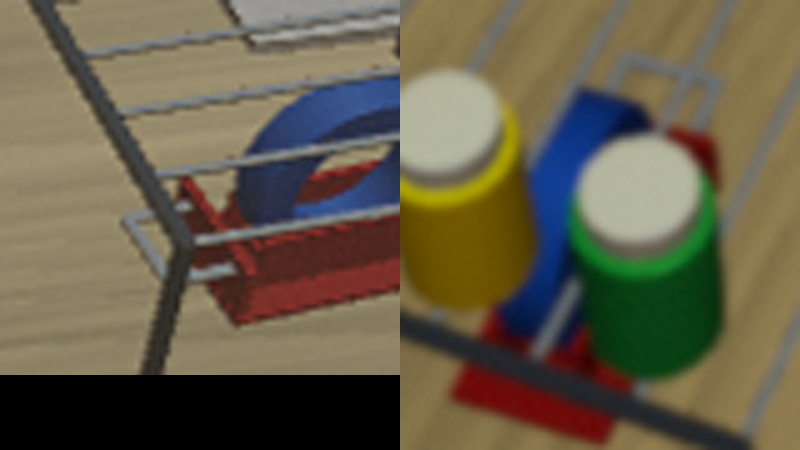

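The zoom shows the wire loop in front of the carrier. Its outer bar centre is at about (0.488,0.275,0.03), 53 mm inside the front edge, which is consistent with the description. The hook grip is at about (0.512,-0.027), yaw 115°. I'm moving above the hook.

```bash
cat >> h.py <<'E'
def rel(p,yaw):
    "tool shift (mm) and turn (deg) to bring a tool-down TCP to p with tool x at yaw"
    from scipy.spatial.transform import Rotation as R
    o=arm.get_obs();M=np.array(o['tcp_rot']);a=np.radians(yaw);c,s=np.cos(a),np.sin(a)
    G=np.array([[c,s,0],[s,-c,0],[0,0,-1.]])
    print('shift mm',(M.T@(np.array(p)-o['eef_pos'])*1000).round(1),'turn',R.from_matrix(M.T@G).as_rotvec(degrees=True).round(2),'t',round(o['t'],2),'F',np.round(o['contact_force'],1),'open',round(o['opening'],4),'grip',round(o['grip_force'],1))
E
S="0.467 -0.414 0 0 0 -94 -1"
python3 -m pendant '.05 -.044 0 0 0 -8 -1;.1 -.088 0 0 0 -16 -1;.14 -.124 0 0 0 -25 -1;.18 -.16 0 0 0 -33 -1;.22 -.195 0 0 0 -42 -1;.26 -.23 0 0 0 -50 -1;.3 -.266 0 0 0 -59 -1;.34 -.3 0 0 0 -67 -1;.375 -.33 0 0 0 -76 -1;.41 -.364 0 0 0 -84 -1'
python3 -c "
from h import *
rel((.512,-.027,.16),115.5)"
```

```text
t: 1.1
eef_pos: [0.4556, -0.1364, 0.2312]
tcp_rot: [[-0.268, 0.963, 0.0], [0.963, 0.268, -0.0], [-0.0, 0.0, -1.0]]
contact_force: [0.8, -0.5, -0.2]
opening: 0.0854
grip_force: 0.0
shift mm [90.4 83.6 71.2] turn [ 0.01  0.01 -9.97] t 1.1 F [ 0.8 -0.5 -0.2] open 0.0854 grip 0.0
```

```bash

python3 -m pendant '.02 .02 .01 0 0 -2 -1;.05 .04 .03 0 0 -6 -1;.075 .065 .05 0 0 -8 -1;.088 .08 .065 0 0 -10 -1;.09 .084 .07 0 0 -10 -1;.09 .084 .07 0 0 -10 -1;.09 .084 .07 0 0 -10 -1;.09 .084 .07 0 0 -10 -1;.09 .084 .07 0 0 -10 -1;.09 .084 .07 0 0 -10 -1'
python3 - <<'E'
from h import *
rel((.512,-.027,.055),115.5)
im,T=cap('wrist');cv2.imwrite('pics/w1.png',im['pixels']);P=cloud(im,T)
R=P.reshape(-1,3);hsv=cv2.cvtColor(im['pixels'],cv2.COLOR_BGR2HSV).reshape(-1,3)
Q=R[(R[:,2]>.074)&(R[:,2]<.088)&(hsv[:,0]>18)&(hsv[:,0]<36)&(hsv[:,1]>100)&(np.abs(R[:,0]-.51)<.06)&(np.abs(R[:,1]+.03)<.06)]
if len(Q):
    c,s_,_=cv2.minAreaRect((Q[:,:2]*1000).astype(np.float32));print('grip rect',c,s_,_,len(Q),np.median(Q,0))
Q=R[(R[:,2]>.042)&(R[:,2]<.056)&(R[:,1]>.02)&(R[:,1]<.13)]
print(len(Q))
if len(Q):print('rod',cv2.minAreaRect((Q[:,:2]*1000).astype(np.float32)))
E
```

```text
t: 2.1
eef_pos: [0.5129, -0.0303, 0.162]
tcp_rot: [[-0.424, 0.905, 0.001], [0.905, 0.424, -0.0], [-0.001, 0.001, -1.0]]
contact_force: [0.6, -0.3, 0.5]
opening: 0.085
grip_force: 0.0
shift mm [  3.4   0.5 107. ] turn [ 0.05  0.04 -0.38] t 2.1 F [ 0.6 -0.3  0.5] open 0.085 grip 0.0
grip rect (511.6194763183594, -25.493093490600586) (13.455609321594238, 55.711631774902344) 25.552902221679688 1781 [ 0.51095168 -0.02356138  0.07876395]
2326
rod ((579.3881225585938, 35.99357604980469), (63.67934799194336, 263.9343566894531), 79.90615844726562)
```

View pics/w1.png

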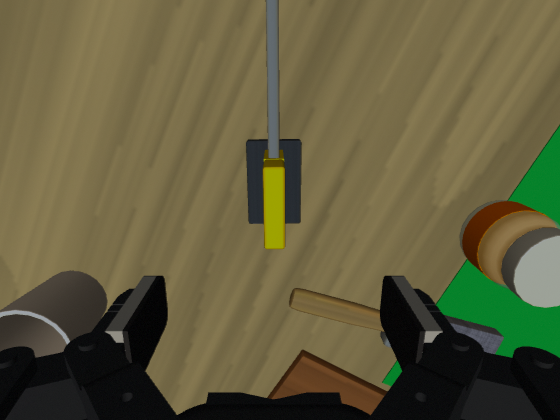

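The wrist view shows the grip bar centred at (275,205) with the rod going straight up, so the grip is aligned. I'm descending and closing.

```bash

python3 -m pendant '.002 0 .02 0 0 0 -1;.004 .001 .05 0 0 0 -1;.005 .001 .08 0 0 0 -1;.005 .001 .098 0 0 0 -1;.005 .001 .106 0 0 0 -1;.005 .001 .106 0 0 0 -.2;.005 .001 .106 0 0 0 1;.005 .001 .106 0 0 0 1;.005 .001 .106 0 0 0 1;.005 .001 .106 0 0 0 1' 80
python3 -m pendant '0 0 0 0 0 0 1;0 0 0 0 0 0 1;0 0 -.005 0 0 0 1;0 0 -.015 0 0 0 1;0 0 -.03 0 0 0 1;0 0 -.045 0 0 0 1;0 0 -.05 0 0 0 1;0 0 -.05 0 0 0 1;0 0 -.05 0 0 0 1;0 0 -.05 0 0 0 1' 80
python3 -c "
from h import *
import json
# tip target (.486,.293) with yaw 94 -> grip
a=np.radians(94);g=np.array([.486,.293])-.13*np.array([np.cos(a),np.sin(a)]);print(g)
rel((g[0],g[1]-.10,.105),94);rel((g[0],g[1],.105),94)"
```

```text
t: 3.15
eef_pos: [0.512, -0.0248, 0.0561]
tcp_rot: [[-0.426, 0.905, 0.001], [0.905, 0.426, -0.0], [-0.001, 0.001, -1.0]]
contact_force: [-0.6, 1.0, 1.8]
opening: 0.0129
grip_force: 60.9
t: 4.15
eef_pos: [0.5107, -0.0245, 0.1044]
tcp_rot: [[-0.426, 0.905, -0.002], [0.905, 0.426, 0.0], [0.001, -0.001, -1.0]]
contact_force: [0.1, -0.4, -1.7]
opening: 0.0126
grip_force: 78.2
[0.49506834 0.16331667]
shift mm [86.1 23.2 -0.6] turn [-0.09 -0.05 21.19] t 4.15 F [ 0.1 -0.4 -1.7] open 0.0126 grip 78.2
shift mm [176.6  65.8  -0.5] turn [-0.09 -0.05 21.19] t 4.15 F [ 0.1 -0.4 -1.7] open 0.0126 grip 78.2
```

```bash

python3 -m pendant '.01 .002 0 0 0 3 1;.022 .005 0 0 0 7 1;.035 .009 0 0 0 11 1;.048 .013 0 0 0 14 1;.06 .016 0 0 0 17 1;.072 .019 0 0 0 19.5 1;.082 .022 0 0 0 21 1;.086 .023 0 0 0 21.2 1;.086 .023 0 0 0 21.2 1;.086 .023 0 0 0 21.2 1' 80
python3 - <<'E'
from h import *
rel((.495,.163,.105),94)
im,T=cap('wrist');cv2.imwrite('pics/w2.png',im['pixels']);P=cloud(im,T);np.savez('w2.npz',P=P)
R=P.reshape(-1,3)
Q=R[(R[:,2]>.026)&(R[:,2]<.037)&(R[:,1]>.25)&(R[:,1]<.305)&(R[:,0]>.45)&(R[:,0]<.53)]
print(len(Q),Q[::max(1,len(Q)//15)].round(3).tolist(), Q.min(0),Q.max(0))
E
```

```text
t: 5.15
eef_pos: [0.4955, 0.0627, 0.105]
tcp_rot: [[-0.07, 0.998, -0.001], [0.998, 0.07, -0.0], [-0.0, -0.001, -1.0]]
contact_force: [-0.8, -0.1, -3.3]
opening: 0.0124
grip_force: 78.2
shift mm [100.1   6.5  -0. ] turn [-0.03  0.01  0.02] t 5.15 F [-0.8 -0.1 -3.3] open 0.0124 grip 78.2Traceback (most recent call last):
  File "<stdin>", line 6, in <module>
    return umr_minimum(a, axis, None, out, keepdims, initial, where)
ValueError: zero-size array to reduction operation minimum which has no identity
```

View pics/w2.png

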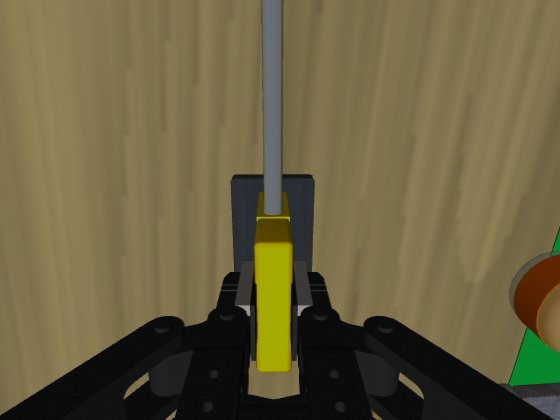

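The wrist view shows the hook held square in the fingers; the loop is out of its view. I'll insert it over the loop at the current height, then check with the fixed cameras.

```bash

python3 -m pendant '.01 0 0 0 0 0 1;.025 .001 0 0 0 0 1;.04 .002 0 0 0 0 1;.055 .003 0 0 0 0 1;.07 .004 0 0 0 0 1;.083 .005 0 0 0 0 1;.093 .006 0 0 0 0 1;.1 .0065 0 0 0 0 1;.1 .0065 0 0 0 0 1;.1 .0065 0 0 0 0 1' 80
python3 - <<'E'
from h import *
rel((.495,.163,.065),94)
im,T=cap('scene');P=cloud(im,T);px=im['pixels'];im2,T2=cap('side');P2=cloud(im2,T2)
a=cv2.resize(px[175:255,380:480],None,fx=4,fy=4,interpolation=cv2.INTER_CUBIC)
b=cv2.resize(im2['pixels'][270:350,180:280],None,fx=4,fy=4,interpolation=cv2.INTER_CUBIC)
cv2.imwrite('pics/ins.png',np.hstack([a,b]))
for p in(P,P2):
    R=p.reshape(-1,3);Q=R[(R[:,2]>.052)&(R[:,2]<.108)&(R[:,1]>.23)&(R[:,1]<.305)&(np.abs(R[:,0]-.488)<.02)]
    print(len(Q),'maxy',Q[np.argsort(-Q[:,1])[:12]].round(3).tolist())
E
```

```text
t: 6.2
eef_pos: [0.4951, 0.1631, 0.1052]
tcp_rot: [[-0.07, 0.998, -0.0], [0.998, 0.07, -0.0], [-0.0, -0.0, -1.0]]
contact_force: [-0.1, -0.7, -3.3]
opening: 0.0125
grip_force: 78.1
shift mm [-0.1 -0.1 40.2] turn [-0.01  0.02  0.01] t 6.2 F [-0.1 -0.7 -3.3] open 0.0125 grip 78.1
82 maxy [[0.486, 0.293, 0.092], [0.485, 0.292, 0.096], [0.487, 0.292, 0.066], [0.486, 0.291, 0.073], [0.487, 0.291, 0.059], [0.486, 0.291, 0.076], [0.486, 0.291, 0.062], [0.489, 0.29, 0.072], [0.483, 0.29, 0.098], [0.485, 0.29, 0.095], [0.488, 0.29, 0.088], [0.486, 0.29, 0.066]]
109 maxy [[0.486, 0.297, 0.1], [0.485, 0.296, 0.084], [0.485, 0.296, 0.092], [0.487, 0.296, 0.094], [0.485, 0.296, 0.095], [0.487, 0.296, 0.071], [0.484, 0.295, 0.072], [0.489, 0.295, 0.077], [0.485, 0.295, 0.098], [0.487, 0.295, 0.066], [0.485, 0.295, 0.064], [0.487, 0.295, 0.101]]
```

View pics/ins.png

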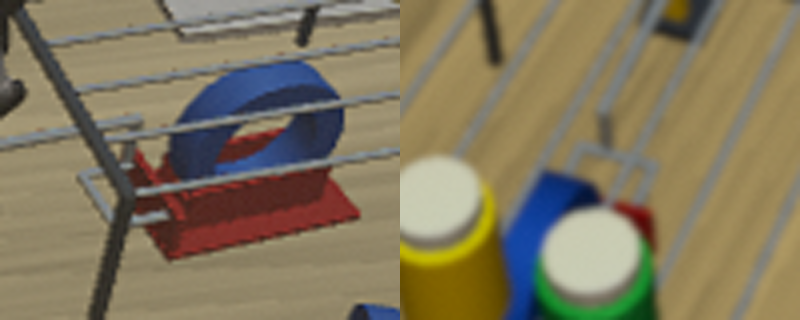

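Scene left crop: the tip at (130,150) hangs above the loop. Its axis is about (0.486,0.290), inside the opening. I'm lowering it and starting the pull.

```bash

python3 -m pendant '0 0 .01 0 0 0 1;0 0 .02 0 0 0 1;0 0 .03 0 0 0 1;0 0 .04 0 0 0 1;0 0 .045 0 0 0 1;0 0 .045 0 0 0 1;-.004 0 .045 0 0 0 1;-.008 0 .045 0 0 0 1;-.014 0 .045 0 0 0 1;-.02 0 .045 0 0 0 1' 80
python3 -m pendant '-.01 0 0 0 0 0 1;-.02 0 0 0 0 0 1;-.03 0 0 0 0 0 1;-.04 0 0 0 0 0 1;-.05 0 0 0 0 0 1;-.06 0 0 0 0 0 1;-.07 0 0 0 0 0 1;-.08 0 0 0 0 0 1;-.09 0 0 0 0 0 1;-.1 0 0 0 0 0 1' 80
python3 - <<'E'
from h import *
rel((.50,-.125,.06),94)
im,T=cap('scene');P=cloud(im,T);px=im['pixels'];hsv=cv2.cvtColor(px,cv2.COLOR_BGR2HSV)
R=P.reshape(-1,3);H=hsv.reshape(-1,3)
q=R[((H[:,0]<6)|(H[:,0]>174))&(H[:,1]>150)&(H[:,2]>70)&(R[:,2]<.05)&(np.abs(R[:,0]-.48)<.09)&(R[:,1]>.1)&(R[:,1]<.5)]
print(q.min(0),q.max(0),np.median(q,0))
E
```

```text
t: 7.3
eef_pos: [0.4967, 0.1432, 0.0606]
tcp_rot: [[-0.069, 0.998, 0.001], [0.998, 0.069, 0.001], [0.001, 0.001, -1.0]]
contact_force: [0.2, 4.0, -3.1]
opening: 0.0127
grip_force: 78.0
t: 8.3
eef_pos: [0.5035, 0.0427, 0.0603]
tcp_rot: [[-0.07, 0.998, -0.0], [0.998, 0.07, 0.0], [0.0, -0.0, -1.0]]
contact_force: [0.0, 3.6, -2.3]
opening: 0.0127
grip_force: 78.2
shift mm [-167.   -15.2    0.3] turn [-0.01 -0.   -0.01] t 8.3 F [ 0.   3.6 -2.3] open 0.0127 grip 78.2
[ 0.45435596  0.19481468 -0.00049268] [0.53288179 0.34034497 0.04217272] [0.50841122 0.25402194 0.00828336]
```

```bash

python3 -m pendant '-.012 -.001 0 0 0 0 1;-.026 -.002 0 0 0 0 1;-.042 -.003 0 0 0 0 1;-.06 -.004 0 0 0 0 1;-.078 -.005 0 0 0 0 1;-.096 -.007 0 0 0 0 1;-.114 -.008 0 0 0 0 1;-.132 -.009 0 0 0 0 1;-.148 -.01 0 0 0 0 1;-.16 -.011 0 0 0 0 1' 80
python3 - <<'E'
from h import *
rel((.50,-.125,.06),94)
im,T=cap('scene');P=cloud(im,T);px=im['pixels'];hsv=cv2.cvtColor(px,cv2.COLOR_BGR2HSV)
cv2.imwrite('pics/drag.png',px)
R=P.reshape(-1,3);H=hsv.reshape(-1,3)
q=R[((H[:,0]<6)|(H[:,0]>174))&(H[:,1]>150)&(H[:,2]>70)&(R[:,2]<.05)&(np.abs(R[:,0]-.48)<.09)&(R[:,1]>-.1)&(R[:,1]<.5)]
print(q.min(0),q.max(0),np.median(q,0))
E
```

```text
t: 9.35
eef_pos: [0.5035, -0.1179, 0.0603]
tcp_rot: [[-0.069, 0.998, -0.0], [0.998, 0.069, 0.0], [0.0, -0.0, -1.0]]
contact_force: [-0.1, 5.7, -2.8]
opening: 0.0123
grip_force: 78.4
shift mm [-6.9 -4.   0.3] turn [-0.02 -0.02 -0.04] t 9.35 F [-0.1  5.7 -2.8] open 0.0123 grip 78.4
[4.56077776e-01 3.61565431e-02 3.02556905e-04] [0.53264828 0.17621465 0.04256341] [0.51227175 0.10219353 0.00736587]
```

View pics/drag.png

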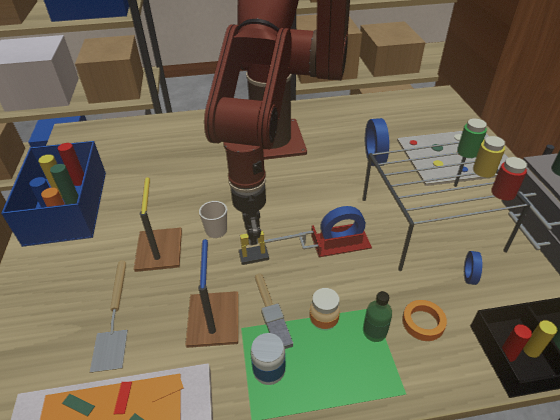

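The scene shows the carrier fully out in front of the rack, with its rear at y≈0.176 against the rack front at 0.219. I'll unhook and lift, and fit the peg lines meanwhile.

```bash

python3 -m pendant '.004 0 0 0 0 0 1;.007 0 0 0 0 0 1;.008 0 -.005 0 0 0 1;.008 0 -.02 0 0 0 1;.008 0 -.045 0 0 0 1;.008 0 -.08 0 0 0 1;.008 0 -.12 0 0 0 1;.008 0 -.16 0 0 0 1;.008 0 -.19 0 0 0 1;.008 0 -.2 0 0 0 1' 80
python3 - <<'E'
from h import *
for n in('scene','side'):
    P=np.load(f'{n}0.npz')['P'];px=np.load(f'{n}0.npz')['px'];R=P.reshape(-1,3)
    for nm,c in(('Y',(.413,-.352)),('B',(.65,-.226))):
        Q=R[(R[:,2]>.15)&(R[:,2]<.19)&(np.abs(R[:,0]-c[0])<.075)&(np.abs(R[:,1]-c[1])<.025)]
        m=Q.mean(0);v=np.linalg.svd(Q-m,full_matrices=0)[2][0];v*=np.sign(v[0])
        print(n,nm,m.round(4),'yaw',np.degrees(np.arctan2(v[1],v[0])).round(1),'slope',v[2].round(3),'x',Q[:,0].min().round(3),Q[:,0].max().round(3),len(Q))
rel((.295,-.352,.26),90)
im,T=cap('scene');P=cloud(im,T);hsv=cv2.cvtColor(im['pixels'],cv2.COLOR_BGR2HSV)
R=P.reshape(-1,3);H=hsv.reshape(-1,3)
q=R[((H[:,0]<6)|(H[:,0]>174))&(H[:,1]>150)&(H[:,2]>70)&(R[:,2]<.05)&(np.abs(R[:,0]-.48)<.09)&(R[:,1]>-.1)&(R[:,1]<.5)]
print('carrier',q.min(0),q.max(0))
E
```

```text
t: 10.4
eef_pos: [0.505, -0.1091, 0.265]
tcp_rot: [[-0.071, 0.997, 0.007], [0.997, 0.071, -0.003], [-0.003, 0.007, -1.0]]
contact_force: [0.5, -0.5, -2.4]
opening: 0.0128
grip_force: 78.5
scene Y [ 0.4293 -0.3554  0.1675] yaw -2.6 slope -0.132 x 0.356 0.48 238
scene B [ 0.6586 -0.229   0.1681] yaw -5.3 slope -0.125 x 0.588 0.712 350
side Y [ 0.423  -0.3502  0.1686] yaw -2.2 slope -0.121 x 0.36 0.481 160
side B [ 0.6537 -0.2234  0.1684] yaw -5.4 slope -0.135 x 0.587 0.711 152
shift mm [-227.5 -226.6    4.3] turn [0.39 0.18 4.05] t 10.4 F [ 0.5 -0.5 -2.4] open 0.0128 grip 78.5
carrier [0.45619028 0.03356247 0.0005407 ] [0.53363889 0.17465732 0.043445  ]
```

```bash

python3 -m pendant '-.01 -.01 0 0 0 .3 1;-.03 -.03 0 0 0 1 1;-.06 -.06 0 0 0 2 1;-.09 -.09 0 0 0 3 1;-.12 -.12 0 0 0 4 1;-.15 -.15 0 0 0 5 1;-.18 -.181 0 0 0 6 1;-.205 -.206 0 0 0 6.4 1;-.22 -.222 0 0 0 6.4 1;-.2235 -.2265 0 0 0 6.4 1' 80
python3 - <<'E'
from h import *
rel((.295,-.348,.196),87.6)
E
```

```text
t: 11.45
eef_pos: [0.2899, -0.3482, 0.2576]
tcp_rot: [[0.046, 0.999, -0.003], [0.999, -0.046, 0.003], [0.003, -0.003, -1.0]]
contact_force: [0.4, 0.6, -3.4]
opening: 0.0123
grip_force: 78.6
shift mm [ 0.2  5.3 61.5] turn [-0.19 -0.18 -0.22] t 11.45 F [ 0.4  0.6 -3.4] open 0.0123 grip 78.6
```

```bash

python3 -m pendant '0 .002 .01 0 0 0 1;0 .004 .025 0 0 0 1;0 .004 .04 0 0 0 1;0 .004 .052 0 0 0 1;0 .004 .06 0 0 0 1;0 .004 .0615 0 0 0 1;0 .004 .0615 0 0 0 1;0 .004 .0615 0 0 0 1;0 .004 .0615 0 0 0 1;0 .004 .0615 0 0 0 1' 80
python3 - <<'E'
from h import *
rel((.417,-.353,.196),87.6)
im,T=cap('scene');im2,T2=cap('side')
a=cv2.resize(im['pixels'][125:275,90:240],None,fx=2.6,fy=2.6,interpolation=cv2.INTER_CUBIC);b=cv2.resize(im2['pixels'][80:230,280:430],None,fx=2.6,fy=2.6,interpolation=cv2.INTER_CUBIC)
cv2.imwrite('pics/peg.png',np.hstack([a,b]))
E
```

```text
t: 12.45
eef_pos: [0.2969, -0.3481, 0.1994]
tcp_rot: [[0.042, 0.999, 0.001], [0.999, -0.042, -0.001], [-0.001, 0.001, -1.0]]
contact_force: [-0.4, -0.2, -2.2]
opening: 0.0128
grip_force: 78.4
shift mm [  0.2 120.2   3.5] turn [ 0.04  0.05 -0.02] t 12.45 F [-0.4 -0.2 -2.2] open 0.0128 grip 78.4
```

View pics/peg.png

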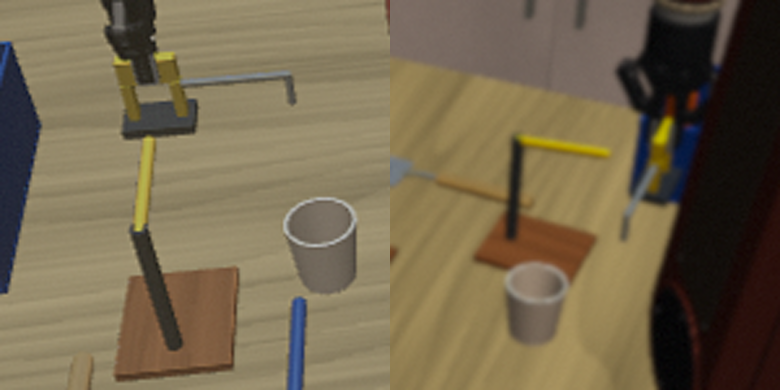

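The crop shows the open eye facing the peg tip in line with it (left crop, eye at (150,95), peg (148,140)). I'm threading it on.

```bash

python3 -m pendant '0 .008 .002 0 0 0 1;0 .02 .003 0 0 0 1;0 .034 .003 0 0 0 1;0 .05 .003 0 0 0 1;0 .066 .003 0 0 0 1;0 .082 .003 0 0 0 1;0 .097 .003 0 0 0 1;0 .11 .003 0 0 0 1;0 .12 .003 0 0 0 1;0 .123 .003 0 0 0 1' 80
python3 - <<'E'
from h import *
rel((.417,-.353,.178),87.6)
E
```

```text
t: 13.55
eef_pos: [0.4207, -0.3529, 0.1957]
tcp_rot: [[0.041, 0.999, 0.0], [0.999, -0.041, 0.0], [0.0, 0.0, -1.0]]
contact_force: [0.1, 0.8, -3.0]
opening: 0.0124
grip_force: 78.4
shift mm [-0.2 -3.7 17.7] turn [ 0.   -0.    0.03] t 13.55 F [ 0.1  0.8 -3. ] open 0.0124 grip 78.4
```

```bash

python3 -m pendant '0 0 .003 0 0 0 1;0 0 .007 0 0 0 1;0 0 .011 0 0 0 1;0 0 .014 0 0 0 1;0 0 .016 0 0 0 1;0 0 .017 0 0 0 1;0 0 .018 0 0 0 1;0 0 .018 0 0 0 1;0 0 .018 0 0 0 1;0 0 .018 0 0 0 1' 80
python3 - <<'E'
from h import *
rel((.417,-.353,.178),87.6)
E
```

```text
t: 14.55
eef_pos: [0.4197, -0.3531, 0.1779]
tcp_rot: [[0.042, 0.999, 0.0], [0.999, -0.042, -0.0], [-0.0, 0.0, -1.0]]
contact_force: [-0.2, -0.2, -2.9]
opening: 0.0124
grip_force: 78.6
shift mm [-0.1 -2.7 -0.1] turn [ 0.01  0.01 -0.01] t 14.55 F [-0.2 -0.2 -2.9] open 0.0124 grip 78.6
```

```bash

python3 -m pendant '0 0 .0005 0 0 0 1;0 0 .001 0 0 0 1;0 0 .0015 0 0 0 1;0 0 .002 0 0 0 1;0 0 .0025 0 0 0 1;0 0 .003 0 0 0 1;0 0 .003 0 0 0 1;0 0 .003 0 0 0 1;0 0 .003 0 0 0 1;0 0 .003 0 0 0 1' 80
```

```text
t: 15.55
eef_pos: [0.4197, -0.3531, 0.1759]
tcp_rot: [[0.042, 0.999, 0.0], [0.999, -0.042, -0.001], [-0.0, 0.0, -1.0]]
contact_force: [-2.1, 2.9, 5.0]
opening: 0.0121
grip_force: 79.8
```

Contact at the expected height. I'm backing off slightly and releasing.

```bash

python3 -m pendant '0 0 -.0007 0 0 0 1;0 0 -.0007 0 0 0 .6;0 0 -.0007 0 0 0 .4;0 0 -.0007 0 0 0 .2;0 0 -.0007 0 0 0 0;0 0 -.0007 0 0 0 -.1;0 0 -.0007 0 0 0 -.1;0 0 -.006 0 0 0 -.1;0 0 -.015 0 0 0 -.1;0 0 -.03 0 0 0 -.1'
python3 -m pendant '0 0 -.03 0 0 0 -.1;0 0 -.07 0 0 0 -.1;0 0 -.1 0 0 0 -.1;0 0 -.1 0 0 0 -.1;0 0 -.1 0 0 0 -.1;0 0 -.1 0 0 0 -.1;0 0 -.1 0 0 0 -.1;0 0 -.1 0 0 0 -.1;0 0 -.1 0 0 0 -.1;0 0 -.1 0 0 0 -.1'
python3 - <<'E'
from h import *
im,T=cap('scene');P=cloud(im,T);px=im['pixels'];np.savez('s5.npz',P=P,px=px)
a=cv2.resize(px[125:275,90:240],None,fx=2.6,fy=2.6,interpolation=cv2.INTER_CUBIC)
im2,T2=cap('side');b=cv2.resize(px[180:280,280:400],(390,390),interpolation=cv2.INTER_CUBIC)
cv2.imwrite('pics/hang.png',np.hstack([a,b]))
for p,pp in((P,px),(cloud(im2,T2),im2['pixels'])):
    R=p.reshape(-1,3);H=cv2.cvtColor(pp,cv2.COLOR_BGR2HSV).reshape(-1,3)
    bl=(H[:,0]>100)&(H[:,0]<125)&(H[:,1]>140)&(H[:,2]>60)
    q=R[bl&(R[:,2]>.1)&(R[:,2]<.125)&(R[:,0]>.4)&(R[:,0]<.58)&(R[:,1]>0)&(R[:,1]<.2)]
    print('roll top',cv2.minAreaRect((q[:,:2]*1000).astype(np.float32)),np.median(q,0),len(q))
    q=R[((H[:,0]<6)|(H[:,0]>174))&(H[:,1]>150)&(H[:,2]>70)&(R[:,2]<.05)&(np.abs(R[:,0]-.48)<.09)&(R[:,1]>-.1)&(R[:,1]<.5)]
    print('carrier',cv2.minAreaRect((q[:,:2]*1000).astype(np.float32)))
E
```

```text
t: 16.55
eef_pos: [0.4193, -0.3526, 0.2051]
tcp_rot: [[0.042, 0.999, -0.001], [0.999, -0.042, 0.001], [0.001, -0.001, -1.0]]
contact_force: [0.5, -0.4, 0.3]
opening: 0.047
grip_force: 0.0
t: 17.55
eef_pos: [0.4195, -0.3529, 0.3043]
tcp_rot: [[0.042, 0.999, -0.001], [0.999, -0.042, 0.001], [0.001, -0.001, -1.0]]
contact_force: [0.1, -0.7, -0.7]
opening: 0.0467
grip_force: 0.0
roll top ((491.9510192871094, 103.72026824951172), (29.456140518188477, 76.88885498046875), 0.7314141392707825) [0.49306129 0.09941688 0.1107149 ] 210
carrier ((493.54315185546875, 104.12370300292969), (74.22539520263672, 140.2055206298828), 1.3771555423736572)
roll top ((491.2842712402344, 111.5592041015625), (25.381271362304688, 69.78021240234375), 1.3285959959030151) [0.48937543 0.11823095 0.11144407] 222
carrier ((491.6888732910156, 108.52061462402344), (71.83953094482422, 142.12112426757812), 1.744515061378479)
```

View pics/hang.png

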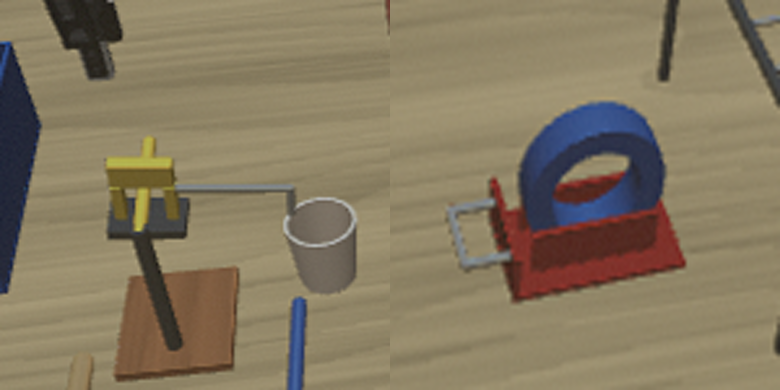

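The left crop shows the hook hanging level by its eye at mid-peg, (140,170). The right crop shows the roll standing in the carrier, with its top near (595,115). I'm moving above the roll.

```bash

python3 -m pendant '.02 .002 0 0 0 0 -.3;.06 .007 0 0 0 -1 -.3;.11 .013 0 0 0 -2 -.3;.16 .018 .01 0 0 -3 -.3;.21 .024 .02 0 0 -3.6 -.3;.26 .03 .04 0 0 -3.6 -.3;.31 .036 .05 0 0 -3.6 -.3;.36 .041 .07 0 0 -3.6 -.3;.41 .047 .09 0 0 -3.6 -.3;.45 .052 .1 0 0 -3.6 -.3'
python3 - <<'E'
from h import *
rel((.492,.107,.09),91.2)
im,T=cap('wrist');P=cloud(im,T);R=P.reshape(-1,3);H=cv2.cvtColor(im['pixels'],cv2.COLOR_BGR2HSV).reshape(-1,3)
bl=(H[:,0]>100)&(H[:,0]<125)&(H[:,1]>140)&(H[:,2]>60)
for zz in(.09,.105,.111):
    q=R[bl&(R[:,2]>zz)&(R[:,2]<.125)&(R[:,0]>.4)&(R[:,0]<.58)&(R[:,1]>0)&(R[:,1]<.2)]
    print(zz,cv2.minAreaRect((q[:,:2]*1000).astype(np.float32)),q[:,2].max(),len(q))
E
```

```text
t: 18.65
eef_pos: [0.4883, 0.0897, 0.2063]
tcp_rot: [[-0.021, 1.0, -0.0], [1.0, 0.021, 0.0], [0.0, -0.0, -1.0]]
contact_force: [1.2, 0.2, 0.2]
opening: 0.0555
grip_force: 0.0
shift mm [ 17.2   4.1 116.3] turn [-0.   -0.01  0.01] t 18.65 F [1.2 0.2 0.2] open 0.0555 grip 0.0
0.09 ((492.6980285644531, 107.45439147949219), (27.403244018554688, 90.68512725830078), 2.255255937576294) 0.11607614237699099 5036
0.105 ((492.7083435058594, 107.37179565429688), (27.40423011779785, 61.991722106933594), 2.271524429321289) 0.11607614237699099 3499
0.111 ((492.5244445800781, 108.57064819335938), (27.156471252441406, 41.20024490356445), 2.4085090160369873) 0.11607614237699099 2026
```

Wrist depth puts the roll at (0.4926,0.108), yaw 92.3°, width 27.4 mm and top 0.116, as expected. I'm grasping it.

```bash

python3 -m pendant '.009 .002 .01 0 0 -.5 -.3;.017 .004 .03 0 0 -1 -.3;.018 .0045 .055 0 0 -1 -.3;.018 .0045 .08 0 0 -1 -.3;.018 .0045 .1 0 0 -1 -.3;.018 .0045 .112 0 0 -1 -.3;.018 .0045 .115 0 0 -1 -.3;.018 .0045 .115 0 0 -1 0;.018 .0045 .115 0 0 -1 1;.018 .0045 .115 0 0 -1 1' 50
python3 -m pendant '0 0 0 0 0 0 1;0 0 0 0 0 0 1;0 0 0 0 0 0 1;0 0 -.005 0 0 0 1;0 0 -.02 0 0 0 1;0 0 -.045 0 0 0 1;0 0 -.075 0 0 0 1;0 0 -.11 0 0 0 1;0 0 -.14 0 0 0 1;0 0 -.15 0 0 0 1' 50
python3 - <<'E'
from h import *
rel((.529,-.214,.24),84.65)
im,T=cap('scene');P=cloud(im,T);R=P.reshape(-1,3);H=cv2.cvtColor(im['pixels'],cv2.COLOR_BGR2HSV).reshape(-1,3)
q=R[((H[:,0]<6)|(H[:,0]>174))&(H[:,1]>150)&(H[:,2]>70)&(R[:,2]<.05)&(np.abs(R[:,0]-.48)<.09)&(R[:,1]>-.1)&(R[:,1]<.5)]
print('carrier',cv2.minAreaRect((q[:,:2]*1000).astype(np.float32)))
bl=(H[:,0]>100)&(H[:,0]<125)&(H[:,1]>140)&(H[:,2]>60)
q=R[bl&(R[:,2]>.12)&(R[:,0]>.4)&(R[:,0]<.58)&(R[:,1]>0)&(R[:,1]<.2)];print('roll',q.min(0),q.max(0))
E
```

```text
t: 19.7
eef_pos: [0.4943, 0.105, 0.0934]
tcp_rot: [[-0.038, 0.999, 0.002], [0.999, 0.038, 0.0], [0.0, 0.002, -1.0]]
contact_force: [-1.3, 0.0, 3.0]
opening: 0.0273
grip_force: 49.5
t: 20.7
eef_pos: [0.4951, 0.1052, 0.2457]
tcp_rot: [[-0.038, 0.999, 0.006], [0.999, 0.038, 0.0], [0.0, 0.006, -1.0]]
contact_force: [0.2, -1.1, -2.4]
opening: 0.0273
grip_force: 50.0
shift mm [-320.3   21.6    5.8] turn [ 0.34 -0.03  7.54] t 20.7 F [ 0.2 -1.1 -2.4] open 0.0273 grip 50.0
carrier ((492.724609375, 103.41891479492188), (79.20675659179688, 139.5044708251953), 3.204835891723633)
roll [0.48013382 0.05878067 0.17358501] [0.5093971  0.15519562 0.26648949]
```

```bash

python3 -m pendant '-.01 0 0 0 0 0 1;-.035 .002 0 0 0 1 1;-.075 .004 0 0 0 2 1;-.12 .007 0 0 0 3.5 1;-.165 .009 0 0 0 5 1;-.21 .011 0 0 0 6 1;-.255 .014 0 0 0 7 1;-.29 .016 0 0 0 7.5 1;-.315 .017 0 0 0 7.5 1;-.323 .017 0 0 0 7.5 1'
python3 -m pendant '0 0 0 0 0 0 1;0 0 .005 0 0 0 1;0 0 .015 0 0 0 1;0 0 .028 0 0 0 1;0 0 .04 0 0 0 1;0 0 .05 0 0 0 1;0 0 .055 0 0 0 1;0 0 .055 0 0 0 1;0 0 .055 0 0 0 1;0 0 .055 0 0 0 1'
python3 - <<'E'
from h import *
rel((.649,-.2285,.19),84.65)
for n in('scene','side'):
    im,T=cap(n);P=cloud(im,T);R=P.reshape(-1,3);H=cv2.cvtColor(im['pixels'],cv2.COLOR_BGR2HSV).reshape(-1,3)
    bl=(H[:,0]>100)&(H[:,0]<125)&(H[:,1]>140)&(H[:,2]>60)
    q=R[bl&(R[:,2]>.08)&(R[:,2]<.23)&(R[:,0]>.49)&(R[:,0]<.56)&(R[:,1]>-.32)&(R[:,1]<-.1)];print('roll',np.percentile(q,1,axis=0),np.percentile(q,99,axis=0))
E
```

```text
t: 21.75
eef_pos: [0.5209, -0.2198, 0.2387]
tcp_rot: [[0.096, 0.995, -0.004], [0.995, -0.096, 0.002], [0.001, -0.005, -1.0]]
contact_force: [-0.5, -0.4, -3.7]
opening: 0.0267
grip_force: 49.9
t: 22.75
eef_pos: [0.5232, -0.2174, 0.1878]
tcp_rot: [[0.093, 0.996, 0.001], [0.996, -0.093, -0.001], [-0.001, 0.001, -1.0]]
contact_force: [0.1, -0.3, -2.3]
opening: 0.0266
grip_force: 49.9
shift mm [  0.6 126.3  -2.1] turn [0.07 0.03 0.03] t 22.75 F [ 0.1 -0.3 -2.3] open 0.0266 grip 49.9
roll [ 0.50909157 -0.26010995  0.11685623] [ 0.53780177 -0.1709849   0.20852814]
roll [ 0.50723858 -0.25418034  0.11335491] [ 0.53808554 -0.15935672  0.21105707]
```

Roll centre is at about (0.523,-0.214,0.155), with the peg axis inside its hole. I'm threading it on.

```bash

python3 -m pendant '0 .008 -.002 0 0 0 1;0 .02 -.002 0 0 0 1;0 .034 -.002 0 0 0 1;0 .05 -.002 0 0 0 1;0 .066 -.002 0 0 0 1;0 .082 -.002 0 0 0 1;0 .098 -.002 0 0 0 1;0 .112 -.002 0 0 0 1;0 .122 -.002 0 0 0 1;0 .127 -.002 0 0 0 1'
python3 -m pendant '0 0 0 0 0 0 1;0 0 .003 0 0 0 1;0 0 .006 0 0 0 1;0 0 .009 0 0 0 1;0 0 .011 0 0 0 1;0 0 .012 0 0 0 1;0 0 .013 0 0 0 1;0 0 .014 0 0 0 1;0 0 .014 0 0 0 1;0 0 .014 0 0 0 1'
```

```text
t: 23.85
eef_pos: [0.6502, -0.2289, 0.1889]
tcp_rot: [[0.092, 0.996, 0.0], [0.996, -0.092, -0.0], [-0.0, 0.0, -1.0]]
contact_force: [0.1, -0.1, -1.6]
opening: 0.0269
grip_force: 49.9
t: 24.85
eef_pos: [0.6492, -0.2289, 0.175]
tcp_rot: [[0.093, 0.996, 0.0], [0.996, -0.093, -0.0], [-0.0, 0.0, -1.0]]
contact_force: [0.0, -0.1, -2.7]
opening: 0.0272
grip_force: 49.9
```

```bash

python3 -m pendant '0 0 .0005 0 0 0 1;0 0 .001 0 0 0 1;0 0 .0015 0 0 0 1;0 0 .002 0 0 0 1;0 0 .0025 0 0 0 1;0 0 .003 0 0 0 1;0 0 .003 0 0 0 1;0 0 .003 0 0 0 1;0 0 .003 0 0 0 1;0 0 .003 0 0 0 1'
```

```text
t: 25.85
eef_pos: [0.6494, -0.2289, 0.1735]
tcp_rot: [[0.093, 0.996, 0.001], [0.996, -0.093, -0.0], [-0.0, 0.001, -1.0]]
contact_force: [-2.8, 1.2, 6.0]
opening: 0.0269
grip_force: 52.9
```

Contact. I'm backing off slightly and releasing.

```bash

python3 -m pendant '0 0 -.001 0 0 0 1;0 0 -.001 0 0 0 .3;0 0 -.001 0 0 0 .2;0 0 -.001 0 0 0 .1;0 0 -.001 0 0 0 0;0 0 -.001 0 0 0 -.2;0 0 -.001 0 0 0 -.3;0 0 -.001 0 0 0 -.3;0 0 -.01 0 0 0 -.3;0 0 -.025 0 0 0 -.3'
python3 -m pendant '0 0 -.03 0 0 0 -.3;0 0 -.07 0 0 0 -.3;0 0 -.12 0 0 0 -.3;0 0 -.15 0 0 0 -.3;0 0 -.15 0 0 0 -.3;0 0 -.15 0 0 0 -.3;0 0 -.15 0 0 0 -.3;0 0 -.15 0 0 0 -.3;0 0 -.15 0 0 0 -.3;0 0 -.15 0 0 0 -.3'
python3 -m pendant '0 0 0 0 0 0 -.3;0 0 0 0 0 0 -.3;0 0 0 0 0 0 -.3;0 0 0 0 0 0 -.3;0 0 0 0 0 0 -.3;0 0 0 0 0 0 -.3;0 0 0 0 0 0 -.3;0 0 0 0 0 0 -.3;0 0 0 0 0 0 -.3;0 0 0 0 0 0 -.3'
python3 - <<'E'
from h import *
im,T=cap('scene');cv2.imwrite('pics/end.png',im['pixels'])
E
```

```text
t: 26.85
eef_pos: [0.6484, -0.2285, 0.1964]
tcp_rot: [[0.093, 0.996, -0.002], [0.996, -0.093, 0.001], [0.001, -0.003, -1.0]]
contact_force: [0.1, -0.9, -0.5]
opening: 0.0554
grip_force: 0.0
t: 27.85
eef_pos: [0.6489, -0.2287, 0.3459]
tcp_rot: [[0.093, 0.996, -0.002], [0.996, -0.093, 0.001], [0.001, -0.002, -1.0]]
contact_force: [0.3, -0.4, 0.5]
opening: 0.0556
grip_force: 0.0
t: 28.85
eef_pos: [0.6492, -0.2289, 0.347]
tcp_rot: [[0.093, 0.996, 0.0], [0.996, -0.093, -0.0], [-0.0, 0.0, -1.0]]
contact_force: [0.3, -0.6, 0.4]
opening: 0.0555
grip_force: 0.0
```

View pics/end.png

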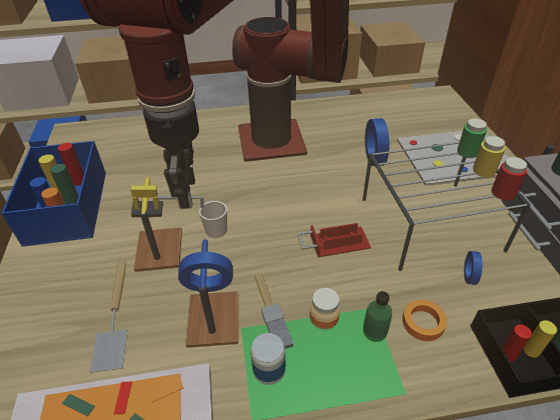

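The view shows the roll hanging on the blue peg (206,270), the hook on the yellow peg (147,200), and the empty carrier clear of the rack (338,238). The bystanders have not moved. I'll let things settle for a second, then hand in.

```bash

python3 -m pendant '0 0 0 0 0 0 -.3;0 0 0 0 0 0 -.3;0 0 0 0 0 0 -.3;0 0 0 0 0 0 -.3;0 0 0 0 0 0 -.3;0 0 0 0 0 0 -.3;0 0 0 0 0 0 -.3;0 0 0 0 0 0 -.3;0 0 0 0 0 0 -.3;0 0 0 0 0 0 -.3' | head -1
python3 - <<'E'
from h import *
a=cv2.imread('pics/end.png').astype(int);im,T=cap('scene');d=np.abs(im['pixels'].astype(int)-a).max(2)
print('moved px roll',(d[235:300,170:240]>40).sum(),'hook',(d[175:220,125:215]>40).sum())
print(arm.hand_in())
E
```

```text
t: 29.9
moved px roll 0 hook 0
the job is handed in; nothing more can be done
None
```

The job is handed in at about 30 s of the 72 s: the carrier is clear of the rack, the pull hook hangs on the yellow peg and the tape roll on the blue peg, both hanging still, with no bystander seen to have moved.

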